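# Lay out the sugar-work tool tray to match its picture cards

## Task

Set up the tool tray to match its three picture cards: put the thermometer (now lying across the cards), the tweezers and the blue colour bottle each on its own picture and centred on it, the thermometer and tweezers flat and in line with their pictures (either way round), the bottle standing. Keep the blue bottle upright all the time, and do not push or knock the cleaner spray, the red bottle or the red-capped brown bottle.

Things in the scene. Friction and masses are not known exactly. Their poses are not given: they have to be found in the camera images.
- kit_tray: Fixed shallow steel tray, 166 (x) x 244 (y) x 12 mm; origin at the centre of its underside, y along its length. Inner floor 3 mm above its underside, 5 mm thick lip all round rising to 12 mm. Three white picture cards lie side by side along y in random order, centres at y = -70, 0 and 70 mm, x = 0. The cards are flat and less than 1 mm thick.
- thermo_card: Fixed white card, 150 (x) x 66 (y) mm, flat on the tray floor (origin at the centre, at floor level, 3 mm above the worktop), with the outline of the thermometer: a 110 x 48 mm dark rectangle along x with a small window rectangle in it.
- tweezers_card: The same kind of card with the long pointed outline of the tweezers (141 x 26 mm) along x. Origin at the centre of the card, at floor level.
- bottle_card: The same kind of card with a filled blue disc (38 mm) inside a dark circle for the blue bottle. Origin at its centre, at floor level.
- thermometer: Loose digital thermometer, flat black box 42 (x) x 104 (y) x 19 mm, origin at the centre of its underside, long axis y; 90 g. It starts lying in the tray, roughly along the tray's length, across the cards. Take it across its 42 mm width.
- tweezers: Loose long pointed steel tweezers, 21 (x) x 144 (y) x 8 mm, lying flat; origin at the centre of the underside, long axis y; 30 g. About 20 mm wide at the middle: pinch there with the very fingertips. They start far from the tray, beyond the bottles.
- blue_bottle: Loose blue dropper bottle with black cap, standing: body 33 mm diameter up to 56 mm height, then a cap 21 mm in diameter up to 81 mm; origin at the centre of its underside; 40 g. Take it round the body.
- brown_bottle: Bystander: dark brown dropper bottle with red cap, 38 mm diameter, 94 mm high, standing near the blue one (the blue, brown and red bottles take three places in random order, neighbours 55 to 110 mm apart); origin at the centre of its underside. Must not be moved.
- red_bottle: Bystander: dark red dropper bottle with white cap, 33 mm diameter, 81 mm high, standing; origin at the centre of its underside. Must not be moved.
- cleaner_spray: Bystander: cleaner spray bottle standing between the tray and the bottles, 43 (x) x 100 (y) x 218 mm high; origin at the centre of its underside, long side along its y (about along world x). Must not be moved.

How it is judged:
At the end, for the whole second after the job is handed in: Thermometer, tweezers and blue bottle rest on the tray floor, upright or flat, each within 12 mm of the centre of its own card; thermometer and tweezers within 0.15 rad of the card's long axis, either way round; all at rest (horizontal distance between thermometer and thermo_card below 0.012 m and angle between the y axis of thermometer and the x axis of thermo_card, either way round below 0.15 rad and z of thermometer in the frame of thermo_card below 0.004 m and angle between each of thermometer, tweezers, blue_bottle's own z axis and vertical below 0.08 rad and horizontal distance between tweezers and tweezers_card below 0.012 m and angle between the y axis of tweezers and the x axis of tweezers_card, either way round below 0.15 rad and z of tweezers in the frame of tweezers_card below 0.004 m and horizontal distance between blue_bottle and bottle_card below 0.012 m and z of blue_bottle in the frame of bottle_card below 0.004 m and linear speed of each of thermometer, tweezers, blue_bottle below 0.02 m/s); the robot touches nothing.
It fails at once if the red bottle is pushed more than 20 mm or tipped (distance of red_bottle from where it was at the start of the episode above 0.02 m or angle between red_bottle's own z axis and vertical above 0.3 rad).
It fails at once if the cleaner spray is pushed more than 20 mm or tipped (distance of cleaner_spray from where it was at the start of the episode above 0.02 m or angle between cleaner_spray's own z axis and vertical above 0.2 rad).
It fails at once if the brown bottle is pushed more than 20 mm or tipped (distance of brown_bottle from where it was at the start of the episode above 0.02 m or angle between brown_bottle's own z axis and vertical above 0.3 rad).
It fails at once if the blue bottle is tipped over (angle between blue_bottle's own z axis and vertical above 0.6 rad).
It also fails if it takes over 69 s, if anything falls off the work surface, if the arm or the gripper's body presses on something with over 40 N, if the wrist force passes 120 N, or if a joint passes its speed limit or range.

## Robot

A 6-joint arm with a two-finger parallel gripper is mounted at the origin on the work surface; the furniture and walls round the work are solid. World frame = base frame: x ahead of the robot, y to its left, z up, the work surface at z = 0. Lengths are in m, angles in rad, forces in N, time in s.
With the tool pointing down it reaches from about 0.35 to 0.975 m from the base axis. Payload 4.9 kg.
Tool frame: the origin (TCP) lies midway between the tips of the shut fingers; the grasp point (between the pads) lies manip.tcp_to_grasp behind it (manip.tcp_to_grasp is the distance from the TCP to the grasp point, in m); z points along the fingers, y is the line along which they close (so a half turn about z gives the same grasp; the last joint's range is limited). The gripper opens to 85 mm and grips with 20 to 120 N. Pads are 22 mm wide; open, the fingers measure 114 mm over their backs; the gripper's body (76 mm by 85 mm) begins 54 mm behind the grasp point. The pads swing forward as they close: fully open they stand 13 mm farther back than shut.
Start: joints at [1.007, 0.053, 1.613, -0, 1.476, -0.119], TCP at [0.269, 0.564, 0.231] pointing down, gripper open.
Joint ranges: [-3.01, 3.01], [-1.01, 2.22], [0.06, 2.58], [-1.02, 4.17], [0.09, 2.62], [-3.14, 3.14]. Speed limits (rad/s): [2.57, 2.57, 3.14, 3.14, 3.14, 3.14].

## Interface

Orientations are given as a unit quaternion [w, x, y, z].
In Python, from plant import manip, grab_frame, calibration, job_done gives the robot as it stands.
- The arm moves only by the tool send_rows, never from a script. Its argument "rows" is a list of rows, each an object of numbers: "x", "y", "z": the shift along the tool's x, y, z normalised to -1 to 1, where 1 is 15 cm; "wx", "wy", "wz": the turn, a rotation vector about the tool's x, y, z normalised to -1 to 1, where 1 is pi/4 rad; "hand": the opening, from -1 (shut) to 1 (fully open). In form: [{"x": .., "y": .., "z": .., "wx": .., "wy": .., "wz": .., "hand": ..}, ...]. A call has exactly 10 rows; each row shifts and turns the commanded pose from where the row before left it, along the tool's axes as they then stand; what a row does not reach is not made up. A row lasts 1/12 s, in which the tool goes at most 41.7 mm and 7.16 degrees, less where a joint would pass 70% of its speed; a pose out of reach is approached as far as the arm can. A call with a number of a shift or a turn outside -1 to 1 is refused whole. A call with a gripper value outside its range is refused whole. The fingers move at their own pace and stop on an object; the grip force is fixed at half the most. Time passes only in rows, so rows that do not move let the fingers close, or fill a call up. It gives the time, the measured TCP pose, the force, the opening and the grip force at its end, in the units of the state.
- manip.state(): the state, without advancing time (a new reading comes with each control period).
- grab_frame(name): name is "side" or "top"; returns the picture (420x560x3 uint8, blue, green, red); there is no depth.
- calibration(name): a dict with "camera_matrix" (3x3 intrinsics, pixels), "R" (3x3) and "t" (3): a world point X has camera coordinates R X + t. Camera axes: x right, y down, z forward; pixel columns grow to the right and rows downward; lengths in m; the calibration is good to about 2 mm. A picture is of the moment at which its call begins. calibration takes no time and is no camera call.
- job_done(): hands the job in; it is judged then, once.
The state is a dict: "time": time; "joint_pos": joint angles; "joint_vel": joint speeds; "joint_efforts": joint torques, N m; "tool_pos": TCP position; "tool_rot": TCP orientation; "contact_force": force on the tool from outside, world axes, zero at the start; "ft_torque": the same for the moment, N m; "gripper_width": opening from 0.0 (shut) to 1.0 (fully open); "grasp_force": force on a finger pad.
Only numpy, scipy, OpenCV 4.12 (cv2) and the standard library are available. Lean on these libraries where they do the work, as an engineer would, in place of code of your own. Each camera call takes 0.05 s, during which the arm holds its last target. There are 200 camera calls.

## Working session

There is one attempt and no reset: what is moved stays moved. The work goes in short steps, Python scripts to look and compute and a tool call to move; the robot and the scene stay as the last step left them, time stands still between calls to the robot, and variables do not carry over. Pictures are saved under pics/ and viewed, at most 10 in all, crops included, and the job is handed in when it is done.

Besides the shell and the picture viewer there is one more tool, called in YAML: its name, and indented under it one key for each argument. send_rows: Moves the arm, as the interface text tells. Scaled input: -1 to 1 covers 15 cm each way for a shift and pi/4 rad each way for a turn. Its arguments: {"type":"object","properties":{"rows":{"type":"array","items":{"type":"object","properties":{"x":{"type":"number","minimum":-1,"maximum":1},"y":{"type":"number","minimum":-1,"maximum":1},"z":{"type":"number","minimum":-1,"maximum":1},"wx":{"type":"number","minimum":-1,"maximum":1},"wy":{"type":"number","minimum":-1,"maximum":1},"wz":{"type":"number","minimum":-1,"maximum":1},"hand":{"type":"number"}}}}},"required":["rows"]}

```bash
mkdir -p pics; python3 - <<'E'
from plant import manip, grab_frame, calibration
import cv2
for n in ("side","top"):
    cv2.imwrite(f"pics/{n}0.png",grab_frame(n)); c=calibration(n); print(n,c)
print(manip.state(), manip.tcp_to_grasp)
E
```

```text
side {'camera_matrix': array([[472.42735711,   0.        , 281.7369089 ],
       [  0.        , 472.42735711, 207.76062807],
       [  0.        ,   0.        ,   1.        ]]), 'R': array([[ 0.9966421 , -0.07969065,  0.0188127 ],
       [-0.02964699, -0.56537136, -0.82430351],
       [ 0.07632544,  0.82097785, -0.56583549]]), 't': array([-0.42508616,  0.08070464,  1.21080015])}
top {'camera_matrix': array([[413.31324472,   0.        , 284.9476293 ],
       [  0.        , 413.31324472, 206.44931975],
       [  0.        ,   0.        ,   1.        ]]), 'R': array([[ 0.00657248, -0.99991021,  0.01167777],
       [-0.99407829, -0.00779997, -0.10838591],
       [ 0.10846726, -0.01089625, -0.9940403 ]]), 't': array([0.04428555, 0.43776932, 1.11766579])}
{'time': 0.1, 'joint_pos': array([ 1.00701838e+00,  5.33232517e-02,  1.61412110e+00,  4.94875141e-05,
        1.47602060e+00, -1.18982868e-01]), 'joint_vel': array([-0.00011711, -0.002507  , -0.00098907, -0.00176056, -0.00047582,
       -0.00044189]), 'joint_efforts': array([ 2.13960616e-04, -3.94905424e+01, -3.71361923e+01, -7.20476964e-05,
        3.94961913e-03,  5.92079090e-06]), 'tool_pos': array([0.2686007 , 0.56372728, 0.23018713]), 'tool_rot': array([-3.36621934e-04,  2.20570957e-01,  9.75370481e-01, -8.73884325e-04]), 'contact_force': array([0.56577267, 0.22370862, 0.52989925]), 'ft_torque': array([-0.00583823,  0.01997173,  0.03954391]), 'grasp_force': 0.0, 'gripper_width': 1.0021693503862548} 0.0187
```

View pics/top0.png

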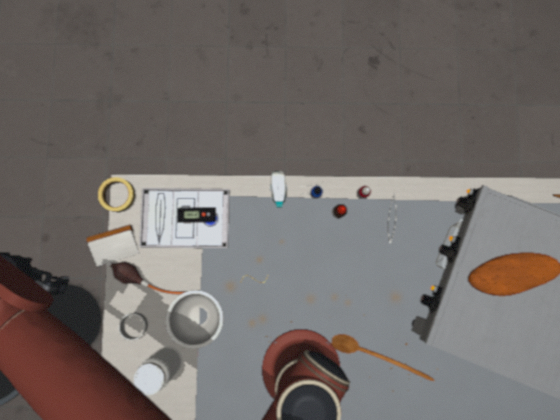

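View pics/side0.png

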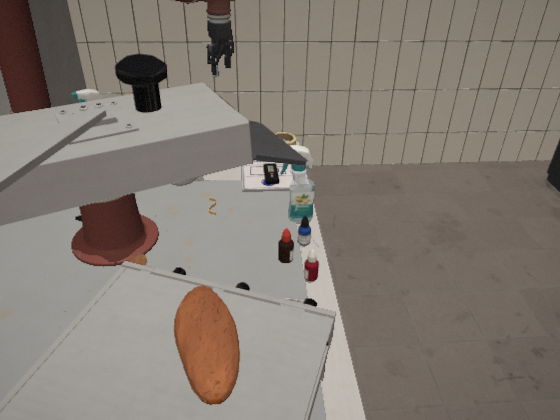

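Top view: the tray is at about (185,218). Its cards run tweezers, thermometer, bottle from left to right, and the thermometer lies at (197,215). The spray is at (279,188), the blue bottle at (317,192), brown at (341,210), red at (365,191) and the tweezers at (392,218). Side view: the spray is at (302,190), blue bottle (305,232), brown (286,246) and red (312,266).

```bash
cat > h.py <<'E'
import numpy as np, cv2
from plant import manip, grab_frame, calibration
C={n:calibration(n) for n in("side","top")}
def ray(n,px):
    c=C[n]; d=c["R"].T@np.linalg.solve(c["camera_matrix"],[px[0],px[1],1.]); return -c["R"].T@c["t"], d
def onz(n,px,z):
    o,d=ray(n,px); return o+d*(z-o[2])/d[2]
def proj(n,X):
    c=C[n]; p=c["camera_matrix"]@(c["R"]@np.array(X,float)+c["t"]); return p[:2]/p[2]
def tri(pt,ps):
    (a,u),(b,v)=ray("top",pt),ray("side",ps); s=np.linalg.lstsq(np.c_[u,-v],b-a,rcond=None)[0]
    p,q=a+u*s[0],b+v*s[1]; return (p+q)/2,np.linalg.norm(p-q)
def blob(m,box,k=1):
    x0,y0,x1,y1=box; z=np.zeros(m.shape[:2],np.uint8); z[y0:y1,x0:x1]=m[y0:y1,x0:x1]
    n,l,s,c=cv2.connectedComponentsWithStats(z); i=1+np.argmax(s[1:,4]); return c[i],s[i],(l==i).astype(np.uint8)
E
python3 - <<'E'
from h import *
t=cv2.imread("pics/top0.png"); s=cv2.imread("pics/side0.png")
a=cv2.resize(t[170:260,130:240],(800,655),interpolation=cv2.INTER_CUBIC)[:600]
b=cv2.resize(t[165:250,260:410],(800,453),interpolation=cv2.INTER_CUBIC)
c=cv2.resize(s[140:320,230:350],(400,600),interpolation=cv2.INTER_CUBIC)
cv2.imwrite("pics/z1.png",cv2.resize(np.vstack([a,b]),(607,800))[:, :] if 0 else np.hstack([cv2.resize(a,(400,300)),cv2.resize(b,(400,300))]))
cv2.imwrite("pics/z2.png",c)
for n,p in dict(tray=(185,218),thermo=(197,215),spray=(279,204),blue=(317,192),red=(365,191),brown=(341,210),tw0=(395,196),tw1=(390,242),stove=(428,335),stove2=(482,187),edge=(330,177)).items(): print(n,onz("top",p,0).round(3))
E
```

```text
tray [0.405 0.327 0.   ]
thermo [0.414 0.294 0.   ]
spray [0.447 0.064 0.   ]
blue [ 0.482 -0.043  0.   ]
red [ 0.486 -0.18   0.   ]
brown [ 0.431 -0.111  0.   ]
tw0 [ 0.472 -0.265  0.   ]
tw1 [ 0.342 -0.248  0.   ]
stove [ 0.089 -0.347  0.   ]
stove2 [ 0.5   -0.514  0.   ]
edge [ 0.525 -0.08   0.   ]
```

View pics/z1.png

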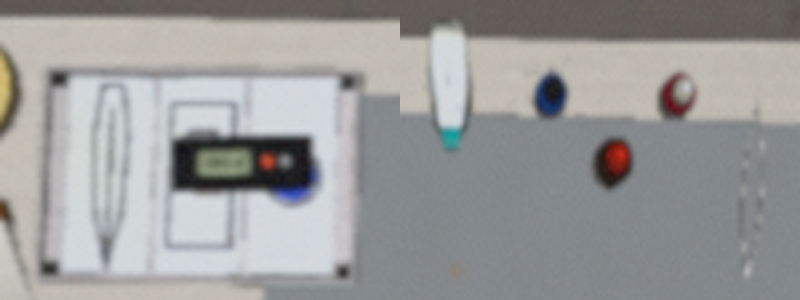

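View pics/z2.png

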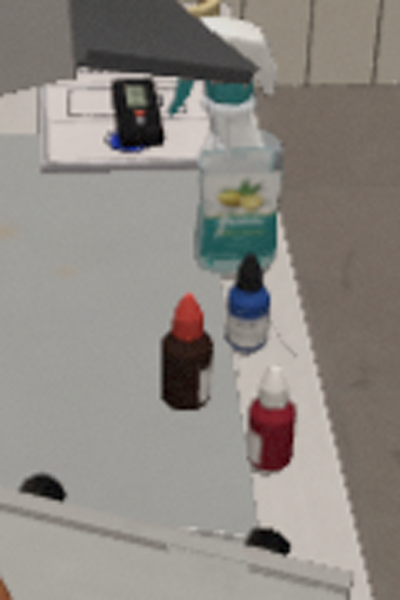

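The zooms confirm the cards: tweezers left, thermometer middle, bottle right. The tray has dark corner markers, and the thermometer's red button shows in both views. The tweezers run from about (394,192) to (390,243) in the top view; in the side view the stove hides them.

```bash
python3 - <<'E'
from h import *
t=cv2.imread("pics/top0.png"); s=cv2.imread("pics/side0.png")
ht,hs=[cv2.cvtColor(i,cv2.COLOR_BGR2HSV) for i in(t,s)]
gt=cv2.cvtColor(t,cv2.COLOR_BGR2GRAY).astype(int); gs=cv2.cvtColor(s,cv2.COLOR_BGR2GRAY).astype(int)
# tray corner markers, on lip z=.012
P=[]
for b in[(138,184,152,198),(220,184,234,200),(138,238,152,252),(216,238,232,252)]:
    c,st,_=blob(gt<90,b); w=onz("top",c,.012); P.append(w); print("corner",c.round(1),st[4],w.round(4))
P=np.array(P); print("tray",P.mean(0).round(4),"dims",np.linalg.norm(P[0]-P[1]),np.linalg.norm(P[0]-P[2]),"yaw of tray y deg",np.degrees(np.arctan2(*((P[0]-P[1]+P[2]-P[3])[[1,0]])))-90)
# thermometer
c,st,m=blob(gt<75,(165,195,225,235)); m=cv2.morphologyEx(m,cv2.MORPH_CLOSE,np.ones((9,9)))
cn=max(cv2.findContours(m,0,2)[0],key=cv2.contourArea)
W=np.array([onz("top",p,.02)[:2] for p in cv2.convexHull(cn)[:,0]]); r=cv2.minAreaRect((W*1000).astype(np.float32)); print("thermo",r)
red=lambda h:((h[...,0]<10)|(h[...,0]>170))&(h[...,1]>110)&(h[...,2]>90)
bt=blob(red(ht),(195,205,220,228))[0]; bs=blob(red(hs),(255,165,285,190))[0]; print("button",bt,bs,tri(bt,bs))
# bottles
def caps(name,mt,ms,bt,bs):
    c,st,_=blob(mt,bt); d,sd,m=blob(ms,bs); yy,xx=np.nonzero(m); top=(xx[yy<=yy.min()+1].mean(),yy.min()); print(name,c.round(1),st[4],sd,"tip tri",tri(c,top), "cen tri", tri(c,d))
dark_t=(ht[...,2]<65); dark_s=hs[...,2]<60
caps("bluecap",dark_t,dark_s,(305,180,330,202),(296,212,316,228))
caps("browncap",red(ht)&(ht[...,2]>120),red(hs)&(hs[...,2]>120),(330,198,352,222),(276,225,296,245))
wt=(ht[...,2]>170)&(ht[...,1]<40)
caps("redcap",wt,(hs[...,2]>170)&(hs[...,1]<45),(359,184,373,196),(306,246,319,263))
bl=lambda h:(h[...,0]>100)&(h[...,0]<130)&(h[...,1]>120)
c,st,_=blob(bl(ht)|dark_t,(305,180,330,204));print("blue whole",c,st,onz("top",c,.05)); d=blob(bl(hs),(290,215,320,250));print(d[:2],tri(c,d[0]))
# spray
d=blob((hs[...,0]>75)&(hs[...,0]<100)&(hs[...,1]>60),(285,185,318,225)); print("spray side",d[:2])
# tweezers
b=cv2.medianBlur(t,15).astype(int); dm=(abs(t.astype(int)-b).sum(2)>45)
z=np.zeros_like(dm); z[202:248,380:404]=dm[202:248,380:404]
ys,xs=np.nonzero(z); W=np.array([onz("top",p,.004)[:2] for p in zip(xs,ys)])
r=cv2.minAreaRect((W*1000).astype(np.float32)); print("tw",len(xs),r); print(cv2.fitLine((W*1000).astype(np.float32),cv2.DIST_L2,0,.01,.01).ravel())
print([(int(y),xs[ys==y].tolist()) for y in np.unique(ys)])
for p in [(394,192),(390,243)]: print(onz("top",p,.004))
E
```

```text
corner [145.6 191.1] 11 [0.4787 0.4362 0.012 ]
corner [225.5 192. ] 6 [0.478  0.2137 0.012 ]
corner [142.9 243.3] 7 [0.3337 0.4376 0.012 ]
corner [223.5 244.5] 4 [0.3319 0.216  0.012 ]
tray [0.4056 0.3259 0.012 ] dims 0.2224632821397298 0.14506698880757884 yaw of tray y deg -0.32908028560281366
thermo ((412.22833251953125, 291.1435546875), (38.75044631958008, 102.42501068115234), 0.44701680541038513)
button [203.27777778 213.88888889] [271.2 173.4] (array([0.41514209, 0.27162769, 0.02472787]), np.float64(0.00029173644267821094))
bluecap [317.  190.1] 35 [301 216   8  12  67] tip tri (array([ 0.47706414, -0.03624272,  0.08054448]), np.float64(0.0033964283116310564)) cen tri (array([ 0.47869926, -0.03774779,  0.0630235 ]), np.float64(0.0014277584897740205))
browncap [341.7 208.8] 35 [282 228   9  14  76] tip tri (array([ 0.42615969, -0.09927451,  0.09286755]), np.float64(0.002370127833586174)) cen tri (array([ 0.42710699, -0.10181885,  0.07560056]), np.float64(0.0006642438907608972))
redcap [367.9 187. ] 48 [306 246  13  15 155] tip tri (array([ 0.48068917, -0.16816662,  0.09248835]), 
[... 249 characters left out ...]
.14606742]), array([299, 226,  12,   9,  89], dtype=int32)) (array([ 0.47849246, -0.03752794,  0.03752006]), np.float64(0.002705746738580082))
spray side (array([301.26587302, 211.6547619 ]), array([290, 204,  23,  16, 252], dtype=int32))
tw 23 ((393.8226318359375, -250.09906005859375), (22.804594039916992, 109.0523681640625), 76.51913452148438)
[ 9.8464215e-01 -1.7458479e-01  3.7827408e+02 -2.5058170e+02]
[(205, [395, 396]), (206, [395, 396]), (219, [395, 396]), (222, [387, 395]), (223, [387, 388]), (234, [389]), (235, [388, 389]), (240, [390, 391]), (241, [389, 390, 391]), (242, [389, 390, 391]), (243, [389, 390])]
[ 0.48309744 -0.26093809  0.004     ]
[ 0.33928874 -0.24656467  0.004     ]
```

send_rows:
  rows:
    - {"wz":0.1424,"hand":1}
    - {"wz":0.1424,"hand":1}
    - {"wz":0.1424,"hand":1}
    - {"wz":0.1424,"hand":1}
    - {"wz":0.1424,"hand":1}
    - {"wz":0.1424,"hand":1}
    - {"wz":0.1424,"hand":1}
    - {"wz":0.1424,"hand":1}
    - {"wz":0.1424,"hand":1}
    - {"wz":0.1424,"hand":1}

```text
invalid input at $.rows[0]: expected keys x, y, z, wx, wy, wz, hand
```

send_rows:
  rows:
    - {"x":-0.18,"y":0.096,"z":0.06,"hand":1}
    - {"x":-0.18,"y":0.096,"z":0.06,"hand":1}
    - {"x":-0.18,"y":0.096,"z":0.06,"hand":1}
    - {"x":-0.18,"y":0.096,"z":0.06,"hand":1}
    - {"x":-0.18,"y":0.096,"z":0.06,"hand":1}
    - {"x":-0.18,"y":0.096,"z":0.06,"hand":1}
    - {"x":-0.18,"y":0.096,"z":0.06,"hand":1}
    - {"x":-0.18,"y":0.096,"z":0.06,"hand":1}
    - {"x":-0.18,"y":0.096,"z":0.06,"hand":1}
    - {"x":-0.0,"y":0.0,"z":0.0,"hand":1}

```text
invalid input at $.rows[0]: expected keys x, y, z, wx, wy, wz, hand
```

send_rows:
  rows:
    - {"x":0,"y":0,"z":0,"wx":0,"wy":0,"wz":0.1424,"hand":1}
    - {"x":0,"y":0,"z":0,"wx":0,"wy":0,"wz":0.1424,"hand":1}
    - {"x":0,"y":0,"z":0,"wx":0,"wy":0,"wz":0.1424,"hand":1}
    - {"x":0,"y":0,"z":0,"wx":0,"wy":0,"wz":0.1424,"hand":1}
    - {"x":0,"y":0,"z":0,"wx":0,"wy":0,"wz":0.1424,"hand":1}
    - {"x":0,"y":0,"z":0,"wx":0,"wy":0,"wz":0.1424,"hand":1}
    - {"x":0,"y":0,"z":0,"wx":0,"wy":0,"wz":0.1424,"hand":1}
    - {"x":0,"y":0,"z":0,"wx":0,"wy":0,"wz":0.1424,"hand":1}
    - {"x":0,"y":0,"z":0,"wx":0,"wy":0,"wz":0.1424,"hand":1}
    - {"x":0,"y":0,"z":0,"wx":0,"wy":0,"wz":0.1424,"hand":1}

```text
time: 0.93
tool_pos: [0.2687, 0.5638, 0.2305]
tool_rot: [0.0, 0.706, 0.708, -0.001]
contact_force: [-0.2, 0.8, 0.6]
gripper_width: 1.003
grasp_force: 0.0
```

send_rows:
  rows:
    - {"x":-0.2,"y":0.1,"z":0.06,"wx":0,"wy":0,"wz":0,"hand":1}
    - {"x":-0.2,"y":0.1,"z":0.06,"wx":0,"wy":0,"wz":0,"hand":1}
    - {"x":-0.2,"y":0.1,"z":0.06,"wx":0,"wy":0,"wz":0,"hand":1}
    - {"x":-0.2,"y":0.1,"z":0.06,"wx":0,"wy":0,"wz":0,"hand":1}
    - {"x":-0.2,"y":0.1,"z":0.06,"wx":0,"wy":0,"wz":0,"hand":1}
    - {"x":-0.2,"y":0.1,"z":0.06,"wx":0,"wy":0,"wz":0,"hand":1}
    - {"x":-0.2,"y":0.1,"z":0.06,"wx":0,"wy":0,"wz":0,"hand":1}
    - {"x":-0.2,"y":0.1,"z":0.06,"wx":0,"wy":0,"wz":0,"hand":1}
    - {"x":-0.2,"y":0.15,"z":0.06,"wx":0,"wy":0,"wz":0,"hand":1}
    - {"x":0,"y":0,"z":0,"wx":0,"wy":0,"wz":0,"hand":1}

```text
time: 1.77
tool_pos: [0.4148, 0.2904, 0.1478]
tool_rot: [0.001, 0.706, 0.708, -0.002]
contact_force: [-0.0, 0.6, 0.2]
gripper_width: 1.002
grasp_force: 0.0
```

send_rows:
  rows:
    - {"x":0,"y":-0.017,"z":0.13,"wx":0,"wy":0,"wz":0,"hand":1}
    - {"x":0,"y":0,"z":0.13,"wx":0,"wy":0,"wz":0,"hand":1}
    - {"x":0,"y":0,"z":0.13,"wx":0,"wy":0,"wz":0,"hand":1}
    - {"x":0,"y":0,"z":0.13,"wx":0,"wy":0,"wz":0,"hand":1}
    - {"x":0,"y":0,"z":0.13,"wx":0,"wy":0,"wz":0,"hand":1}
    - {"x":0,"y":0,"z":0.1,"wx":0,"wy":0,"wz":0,"hand":1}
    - {"x":0,"y":0,"z":0.08,"wx":0,"wy":0,"wz":0,"hand":1}
    - {"x":0,"y":0,"z":0.08,"wx":0,"wy":0,"wz":0,"hand":1}
    - {"x":0,"y":0,"z":0.05,"wx":0,"wy":0,"wz":0,"hand":1}
    - {"x":0,"y":0,"z":0,"wx":0,"wy":0,"wz":0,"hand":1}

```text
time: 2.6
tool_pos: [0.4097, 0.2948, 0.0046]
tool_rot: [-0.0, 0.704, 0.71, -0.001]
contact_force: [-0.6, -0.0, 0.1]
gripper_width: 0.998
grasp_force: 0.0
```

send_rows:
  rows:
    - {"x":0,"y":0,"z":0,"wx":0,"wy":0,"wz":0,"hand":-1}
    - {"x":0,"y":0,"z":0,"wx":0,"wy":0,"wz":0,"hand":-1}
    - {"x":0,"y":0,"z":0,"wx":0,"wy":0,"wz":0,"hand":-1}
    - {"x":0,"y":0,"z":0,"wx":0,"wy":0,"wz":0,"hand":-1}
    - {"x":0,"y":0,"z":0,"wx":0,"wy":0,"wz":0,"hand":-1}
    - {"x":0,"y":0,"z":0,"wx":0,"wy":0,"wz":0,"hand":-1}
    - {"x":0,"y":0,"z":0,"wx":0,"wy":0,"wz":0,"hand":-1}
    - {"x":0,"y":0,"z":0,"wx":0,"wy":0,"wz":0,"hand":-1}
    - {"x":0,"y":0,"z":0,"wx":0,"wy":0,"wz":0,"hand":-1}
    - {"x":0,"y":0,"z":0,"wx":0,"wy":0,"wz":0,"hand":-1}

```text
time: 3.43
tool_pos: [0.4123, 0.2959, 0.0079]
tool_rot: [0.001, 0.704, 0.71, 0.002]
contact_force: [-1.0, 0.1, 6.3]
gripper_width: 0.473
grasp_force: 62.5
```

send_rows:
  rows:
    - {"x":0,"y":0,"z":-0.08,"wx":0,"wy":0,"wz":0,"hand":-1}
    - {"x":0,"y":0,"z":-0.08,"wx":0,"wy":0,"wz":0,"hand":-1}
    - {"x":0,"y":0,"z":-0.08,"wx":0,"wy":0,"wz":0,"hand":-1}
    - {"x":0,"y":0,"z":-0.08,"wx":0,"wy":0,"wz":0,"hand":-1}
    - {"x":0,"y":0,"z":-0.08,"wx":0,"wy":0,"wz":-0.1,"hand":-1}
    - {"x":0,"y":0,"z":-0.08,"wx":0,"wy":0,"wz":-0.1,"hand":-1}
    - {"x":0,"y":0,"z":-0.08,"wx":0,"wy":0,"wz":-0.15,"hand":-1}
    - {"x":0,"y":0,"z":0,"wx":0,"wy":0,"wz":-0.15,"hand":-1}
    - {"x":0,"y":0,"z":0,"wx":0,"wy":0,"wz":-0.15,"hand":-1}
    - {"x":0,"y":0,"z":0,"wx":0,"wy":0,"wz":-0.15,"hand":-1}

```text
time: 4.27
tool_pos: [0.4113, 0.2954, 0.0919]
tool_rot: [0.001, 0.448, 0.894, 0.001]
contact_force: [-0.3, -0.8, -1.2]
gripper_width: 0.476
grasp_force: 61.6
```

send_rows:
  rows:
    - {"x":0,"y":0,"z":0,"wx":0,"wy":0,"wz":-0.15,"hand":-1}
    - {"x":0,"y":0,"z":0,"wx":0,"wy":0,"wz":-0.15,"hand":-1}
    - {"x":0,"y":0,"z":0,"wx":0,"wy":0,"wz":-0.15,"hand":-1}
    - {"x":0,"y":0,"z":0,"wx":0,"wy":0,"wz":-0.15,"hand":-1}
    - {"x":0,"y":0,"z":0,"wx":0,"wy":0,"wz":-0.15,"hand":-1}
    - {"x":0,"y":0,"z":0,"wx":0,"wy":0,"wz":-0.15,"hand":-1}
    - {"x":0,"y":0,"z":0,"wx":0,"wy":0,"wz":-0.15,"hand":-1}
    - {"x":0,"y":0,"z":0,"wx":0,"wy":0,"wz":-0.1,"hand":-1}
    - {"x":0,"y":0,"z":0,"wx":0,"wy":0,"wz":0,"hand":-1}
    - {"x":0,"y":0,"z":0,"wx":0,"wy":0,"wz":0,"hand":-1}

```text
time: 5.1
tool_pos: [0.4111, 0.2953, 0.0911]
tool_rot: [0.0, 0.017, 1.0, 0.0]
contact_force: [-0.7, 0.5, -0.9]
gripper_width: 0.476
grasp_force: 61.6
```

```bash
python3 - <<'E'
from h import *
print(manip.state()["tool_pos"],manip.state()["joint_pos"])
t=grab_frame("top"); cv2.imwrite("pics/t1.png",t); s=grab_frame("side"); cv2.imwrite("pics/s1.png",s)
print(manip.state()["tool_pos"])
a=cv2.resize(t[170:260,130:240],(550,450),interpolation=cv2.INTER_CUBIC)
b=cv2.resize(s[80:200,225:345],(250,250),interpolation=cv2.INTER_CUBIC)
o=np.zeros((450,800,3),np.uint8); o[:,:550]=a; o[:250,550:]=b
cv2.imwrite("pics/v1.png",o)
E
```

```text
[0.41105149 0.29532851 0.09114432] [ 4.75877336e-01 -1.02864636e-01  2.00977327e+00  1.74613928e-05
  1.23378631e+00 -1.06110216e+00]
[0.41099526 0.29529899 0.09081805]
```

View pics/v1.png

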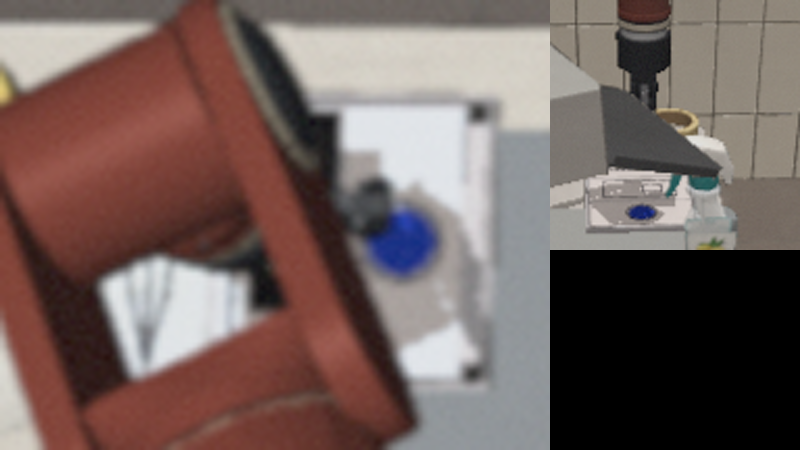

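The thermometer is held clear and the blue disc is visible at about (210.6,218.2). Now I'll check the card centres in both views.

```bash
python3 - <<'E'
from h import *
t=cv2.imread("pics/t1.png"); s=cv2.imread("pics/s1.png")
bl=[]
for i,b in((t,(195,200,230,240)),(s,(255,170,290,195))):
    h=cv2.cvtColor(i,cv2.COLOR_BGR2HSV); c,st,_=blob((h[...,0]>105)&(h[...,0]<130)&(h[...,1]>140),b); bl.append(c); print(c,st)
print(onz("top",bl[0],.0035),onz("side",bl[1],.0035),tri(*bl))
print("top disc proj", proj("top",(.4056,.256,.0035)))
# thermo-card outline in first picture (dark thin lines), bounds from row/col dips
g=cv2.cvtColor(cv2.imread("pics/top0.png"),cv2.COLOR_BGR2GRAY).astype(int)
print("col profile rows 224-232",list(enumerate(g[224:233,172:200].mean(0).round().astype(int),172)))
print("row profile cols 178-192",[(r,int(g[r,180:192].mean())) for r in list(range(190,212))+list(range(230,250))])
print("all tray col",list(enumerate(g[200:240,136:236].mean(0).astype(int),136))[:12],list(enumerate(g[195:240,136:236].mean(0).astype(int),136))[-16:])
E
```

```text
[209.93877551 218.04081633] [204 213  13  11  98]
[268.69230769 181.44230769] [263 179  12   6  52]
[0.40538592 0.25669088 0.0035    ] [0.40694655 0.25946438 0.0035    ] (array([0.4060048 , 0.25638085, 0.00532435]), np.float64(0.001522998569439048))
top disc proj [210.1883987  217.96630662]
col profile rows 224-232 [(172, np.int64(201)), (173, np.int64(206)), (174, np.int64(204)), (175, np.int64(185)), (176, np.int64(178)), (177, np.int64(197)), (178, np.int64(211)), (179, np.int64(214)), (180, np.int64(215)), (181, np.int64(215)), (182, np.int64(214)), (183, np.int64(214)), (184, np.int64(213)), (185, np.int64(213)), (186, np.int64(213)), (187, np.int64(213)), (188, np.int64(213)), (189, np.int64(213)), (190, np.int64(214)), (191, np.int64(208)), (192, np.int64(189)), (193, np.int64(170)), (194, np.int64(183)), (195, np.int64(200)), (196, np.int64(192)), (197, np.int64(192)), (198, np.int64(205)), (199, np.int64(214))]
row profile cols 178-192 [(190, 150), (191, 185), (192, 210), (193, 215), (194, 214), (195, 214), (196, 213), (197, 194), (198, 174), (199, 197), (200, 214), (201, 21
[... 290 characters left out ...]
44, 209), (245, 190), (246, 168), (247, 172), (248, 185), (249, 189)]
all tray col [(136, np.int64(189)), (137, np.int64(190)), (138, np.int64(189)), (139, np.int64(184)), (140, np.int64(173)), (141, np.int64(154)), (142, np.int64(140)), (143, np.int64(151)), (144, np.int64(172)), (145, np.int64(184)), (146, np.int64(187)), (147, np.int64(192))] [(220, np.int64(213)), (221, np.int64(208)), (222, np.int64(198)), (223, np.int64(194)), (224, np.int64(195)), (225, np.int64(193)), (226, np.int64(182)), (227, np.int64(164)), (228, np.int64(144)), (229, np.int64(132)), (230, np.int64(134)), (231, np.int64(137)), (232, np.int64(137)), (233, np.int64(137)), (234, np.int64(137)), (235, np.int64(137))]
```

send_rows:
  rows:
    - {"x":0.035,"y":0.1,"z":0,"wx":0,"wy":0,"wz":-0.045,"hand":-1}
    - {"x":0.035,"y":0.1,"z":0,"wx":0,"wy":0,"wz":0,"hand":-1}
    - {"x":0,"y":0,"z":0.09,"wx":0,"wy":0,"wz":0,"hand":-1}
    - {"x":0,"y":0,"z":0.09,"wx":0,"wy":0,"wz":0,"hand":-1}
    - {"x":0,"y":0,"z":0.09,"wx":0,"wy":0,"wz":0,"hand":-1}
    - {"x":0,"y":0,"z":0.09,"wx":0,"wy":0,"wz":0,"hand":-1}
    - {"x":0,"y":0,"z":0.05,"wx":0,"wy":0,"wz":0,"hand":-1}
    - {"x":0,"y":0,"z":0,"wx":0,"wy":0,"wz":0,"hand":-1}
    - {"x":0,"y":0,"z":0,"wx":0,"wy":0,"wz":0,"hand":-1}
    - {"x":0,"y":0,"z":0,"wx":0,"wy":0,"wz":0,"hand":-1}

```text
time: 6.03
tool_pos: [0.4015, 0.3257, 0.0298]
tool_rot: [0.001, -0.002, 1.0, 0.0]
contact_force: [-0.4, 0.1, -0.8]
gripper_width: 0.47
grasp_force: 61.7
```

send_rows:
  rows:
    - {"x":0,"y":0,"z":0.05,"wx":0,"wy":0,"wz":0,"hand":-1}
    - {"x":0,"y":0,"z":0.04,"wx":0,"wy":0,"wz":0,"hand":-1}
    - {"x":0,"y":0,"z":0.03,"wx":0,"wy":0,"wz":0,"hand":-1}
    - {"x":0,"y":0,"z":0.02,"wx":0,"wy":0,"wz":0,"hand":-1}
    - {"x":0,"y":0,"z":0.01,"wx":0,"wy":0,"wz":0,"hand":-1}
    - {"x":0,"y":0,"z":0,"wx":0,"wy":0,"wz":0,"hand":-1}
    - {"x":0,"y":0,"z":0,"wx":0,"wy":0,"wz":0,"hand":-1}
    - {"x":0,"y":0,"z":0,"wx":0,"wy":0,"wz":0,"hand":-1}
    - {"x":0,"y":0,"z":0,"wx":0,"wy":0,"wz":0,"hand":-1}
    - {"x":0,"y":0,"z":0,"wx":0,"wy":0,"wz":0,"hand":-1}

```text
time: 6.87
tool_pos: [0.4004, 0.3252, 0.0079]
tool_rot: [-0.001, -0.002, 1.0, -0.001]
contact_force: [-7.9, -5.2, 15.0]
gripper_width: 0.472
grasp_force: 63.6
```

send_rows:
  rows:
    - {"x":0,"y":0,"z":0,"wx":0,"wy":0,"wz":0,"hand":0.4}
    - {"x":0,"y":0,"z":0,"wx":0,"wy":0,"wz":0,"hand":0.4}
    - {"x":0,"y":0,"z":0,"wx":0,"wy":0,"wz":0,"hand":0.4}
    - {"x":0,"y":0,"z":0,"wx":0,"wy":0,"wz":0,"hand":0.4}
    - {"x":0,"y":0,"z":-0.2,"wx":0,"wy":0,"wz":0,"hand":0.4}
    - {"x":0,"y":0,"z":-0.25,"wx":0,"wy":0,"wz":0,"hand":0.4}
    - {"x":0,"y":0,"z":-0.25,"wx":0,"wy":0,"wz":0,"hand":0.4}
    - {"x":0,"y":0,"z":-0.25,"wx":0,"wy":0,"wz":0,"hand":0.4}
    - {"x":0,"y":0,"z":-0.25,"wx":0,"wy":0,"wz":0,"hand":0.4}
    - {"x":0,"y":0,"z":-0.25,"wx":0,"wy":0,"wz":0,"hand":0.4}

```text
time: 7.7
tool_pos: [0.4005, 0.3252, 0.2253]
tool_rot: [-0.0, -0.002, 1.0, -0.0]
contact_force: [0.6, 0.3, 0.2]
gripper_width: 0.695
grasp_force: 0.0
```

send_rows:
  rows:
    - {"x":0,"y":0,"z":-0.25,"wx":0,"wy":0,"wz":0,"hand":0.1}
    - {"x":0,"y":-0.1,"z":-0.25,"wx":0,"wy":0,"wz":0,"hand":0.1}
    - {"x":0,"y":-0.24,"z":0,"wx":0,"wy":0,"wz":0,"hand":0.1}
    - {"x":0,"y":-0.24,"z":0,"wx":0,"wy":0,"wz":0,"hand":0.1}
    - {"x":0,"y":-0.24,"z":0,"wx":0,"wy":0,"wz":0,"hand":0.1}
    - {"x":0,"y":-0.24,"z":0,"wx":0,"wy":0,"wz":0,"hand":0.1}
    - {"x":0,"y":-0.24,"z":0,"wx":0,"wy":0,"wz":0,"hand":0.1}
    - {"x":0,"y":-0.24,"z":0,"wx":0,"wy":0,"wz":0,"hand":0.1}
    - {"x":0,"y":-0.24,"z":0,"wx":0,"wy":0,"wz":0,"hand":0.1}
    - {"x":0,"y":-0.24,"z":0,"wx":0,"wy":0,"wz":0,"hand":0.1}

```text
time: 8.53
tool_pos: [0.4015, 0.0208, 0.2986]
tool_rot: [0.0, -0.002, 1.0, -0.0]
contact_force: [1.8, 0.1, -0.5]
gripper_width: 0.551
grasp_force: 0.0
```

send_rows:
  rows:
    - {"x":0,"y":-0.24,"z":0,"wx":0,"wy":0,"wz":0,"hand":0.1}
    - {"x":0,"y":-0.24,"z":0,"wx":0,"wy":0,"wz":0,"hand":0.1}
    - {"x":0,"y":-0.24,"z":0,"wx":0,"wy":0,"wz":0,"hand":0.1}
    - {"x":0,"y":-0.24,"z":0,"wx":0,"wy":0,"wz":0,"hand":0.1}
    - {"x":0,"y":-0.24,"z":0,"wx":0,"wy":0,"wz":0,"hand":0.1}
    - {"x":0,"y":-0.24,"z":0,"wx":0,"wy":0,"wz":0,"hand":0.1}
    - {"x":0,"y":-0.24,"z":0,"wx":0,"wy":0,"wz":0,"hand":0.1}
    - {"x":-0.07,"y":-0.1,"z":0,"wx":0,"wy":0,"wz":0,"hand":0.1}
    - {"x":0,"y":0,"z":0,"wx":0,"wy":0,"wz":0.131,"hand":0.1}
    - {"x":0,"y":0,"z":0,"wx":0,"wy":0,"wz":0,"hand":0.1}

```text
time: 9.37
tool_pos: [0.4133, -0.2456, 0.298]
tool_rot: [-0.001, 0.051, 0.999, 0.001]
contact_force: [0.1, -0.3, 0.4]
gripper_width: 0.551
grasp_force: 0.0
```

send_rows:
  rows:
    - {"x":0.01,"y":-0.057,"z":0.2,"wx":0,"wy":0,"wz":0,"hand":0.1}
    - {"x":0,"y":0,"z":0.22,"wx":0,"wy":0,"wz":0,"hand":0.1}
    - {"x":0,"y":0,"z":0.22,"wx":0,"wy":0,"wz":0,"hand":0.1}
    - {"x":0,"y":0,"z":0.22,"wx":0,"wy":0,"wz":0,"hand":0.1}
    - {"x":0,"y":0,"z":0.22,"wx":0,"wy":0,"wz":0,"hand":0.1}
    - {"x":0,"y":0,"z":0.22,"wx":0,"wy":0,"wz":0,"hand":0.1}
    - {"x":0,"y":0,"z":0.22,"wx":0,"wy":0,"wz":0,"hand":0.1}
    - {"x":0,"y":0,"z":0.1,"wx":0,"wy":0,"wz":0,"hand":0.1}
    - {"x":0,"y":0,"z":0,"wx":0,"wy":0,"wz":0,"hand":0.1}
    - {"x":0,"y":0,"z":0,"wx":0,"wy":0,"wz":0,"hand":0.1}

```text
time: 10.2
tool_pos: [0.4106, -0.252, 0.0552]
tool_rot: [-0.001, 0.049, 0.999, 0.001]
contact_force: [-0.3, -0.4, 0.1]
gripper_width: 0.551
grasp_force: 0.0
```

```bash
python3 - <<'E'
from h import *
t=grab_frame("top"); cv2.imwrite("pics/t2.png",t); s=grab_frame("side"); cv2.imwrite("pics/s2.png",s)
print(manip.state()["tool_pos"])
g=cv2.cvtColor(t,cv2.COLOR_BGR2GRAY)
c,st,m=blob(g<75,(160,190,215,245)); m=cv2.morphologyEx(m,cv2.MORPH_CLOSE,np.ones((9,9)))
cn=max(cv2.findContours(m,0,2)[0],key=cv2.contourArea)
W=np.array([onz("top",p,.022)[:2] for p in cv2.convexHull(cn)[:,0]]); print("thermo",cv2.minAreaRect((W*1000).astype(np.float32)))
o=np.hstack([cv2.resize(t[165:265,250:430],(480,267),interpolation=cv2.INTER_CUBIC),cv2.resize(s[160:320,240:360],(300,400),interpolation=cv2.INTER_CUBIC)[:267]])
o=np.vstack([o,cv2.resize(s[160:340,240:360],(780,1170))[570:870]])
cv2.imwrite("pics/v2.png",o)
E
```

```text
[ 0.41227842 -0.25360202  0.05773493]
thermo ((402.3318786621094, 324.61114501953125), (97.26153564453125, 38.2920036315918), 1.7843550443649292)
```

View pics/v2.png

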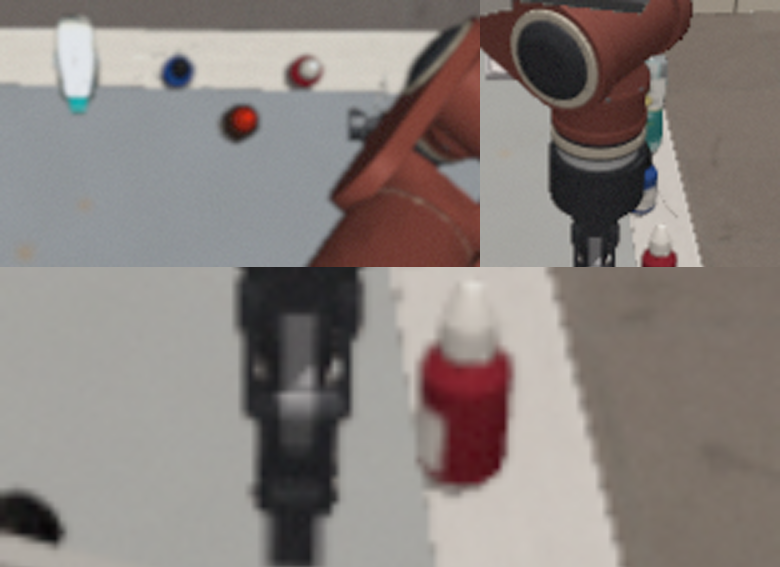

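The gripper is clear of the red bottle, the bystanders have not moved, and the thermometer lies 4 mm off its card centre. Going down on the tweezers.

send_rows:
  rows:
    - {"x":0,"y":0,"z":0.1,"wx":0,"wy":0,"wz":0,"hand":0.1}
    - {"x":0,"y":0,"z":0.1,"wx":0,"wy":0,"wz":0,"hand":0.1}
    - {"x":0,"y":0,"z":0.06,"wx":0,"wy":0,"wz":0,"hand":0.1}
    - {"x":0,"y":0,"z":0.04,"wx":0,"wy":0,"wz":0,"hand":0.1}
    - {"x":0,"y":0,"z":0.03,"wx":0,"wy":0,"wz":0,"hand":0.1}
    - {"x":0,"y":0,"z":0.02,"wx":0,"wy":0,"wz":0,"hand":0.1}
    - {"x":0,"y":0,"z":0,"wx":0,"wy":0,"wz":0,"hand":0.1}
    - {"x":0,"y":0,"z":0,"wx":0,"wy":0,"wz":0,"hand":0.1}
    - {"x":0,"y":0,"z":0,"wx":0,"wy":0,"wz":0,"hand":0.1}
    - {"x":0,"y":0,"z":0,"wx":0,"wy":0,"wz":0,"hand":0.1}

```text
time: 11.13
tool_pos: [0.4114, -0.2532, 0.0038]
tool_rot: [0.0, 0.05, 0.999, -0.0]
contact_force: [-0.3, -0.1, 0.4]
gripper_width: 0.553
grasp_force: 0.0
```

```bash
python3 -c "
from plant import manip
s=manip.state();print(s['tool_pos'],s['contact_force'],s['gripper_width'])"
```

```text
[ 0.41143597 -0.25322617  0.00383777] [-0.32298785 -0.13168696  0.41338354] 0.5531568124276302
```

send_rows:
  rows:
    - {"x":0,"y":0,"z":0.01,"wx":0,"wy":0,"wz":0,"hand":-0.3}
    - {"x":0,"y":0,"z":0,"wx":0,"wy":0,"wz":0,"hand":-0.6}
    - {"x":0,"y":0,"z":0,"wx":0,"wy":0,"wz":0,"hand":-1}
    - {"x":0,"y":0,"z":0,"wx":0,"wy":0,"wz":0,"hand":-1}
    - {"x":0,"y":0,"z":0,"wx":0,"wy":0,"wz":0,"hand":-1}
    - {"x":0,"y":0,"z":0,"wx":0,"wy":0,"wz":0,"hand":-1}
    - {"x":0,"y":0,"z":0,"wx":0,"wy":0,"wz":0,"hand":-1}
    - {"x":0,"y":0,"z":0,"wx":0,"wy":0,"wz":0,"hand":-1}
    - {"x":0,"y":0,"z":0,"wx":0,"wy":0,"wz":0,"hand":-1}
    - {"x":0,"y":0,"z":0,"wx":0,"wy":0,"wz":0,"hand":-1}

```text
time: 11.97
tool_pos: [0.4113, -0.2531, 0.0021]
tool_rot: [0.0, 0.05, 0.999, -0.0]
contact_force: [-0.3, 0.8, 3.9]
gripper_width: 0.215
grasp_force: 59.1
```

send_rows:
  rows:
    - {"x":0,"y":0,"z":-0.08,"wx":0,"wy":0,"wz":0,"hand":-1}
    - {"x":0,"y":0,"z":-0.15,"wx":0,"wy":0,"wz":0,"hand":-1}
    - {"x":0,"y":0,"z":-0.22,"wx":0,"wy":0,"wz":0,"hand":-1}
    - {"x":0,"y":0,"z":-0.22,"wx":0,"wy":0,"wz":0,"hand":-1}
    - {"x":0,"y":0,"z":-0.22,"wx":0,"wy":0,"wz":0,"hand":-1}
    - {"x":0,"y":0,"z":-0.22,"wx":0,"wy":0,"wz":0,"hand":-1}
    - {"x":0,"y":0,"z":-0.22,"wx":0,"wy":0,"wz":0,"hand":-1}
    - {"x":0,"y":0,"z":-0.22,"wx":0,"wy":0,"wz":0,"hand":-1}
    - {"x":0,"y":0,"z":-0.22,"wx":0,"wy":0,"wz":0,"hand":-1}
    - {"x":0,"y":0,"z":-0.22,"wx":0,"wy":0,"wz":0,"hand":-1}

```text
time: 12.8
tool_pos: [0.4106, -0.2525, 0.301]
tool_rot: [-0.0, 0.05, 0.999, 0.0]
contact_force: [0.0, -0.7, -0.3]
gripper_width: 0.213
grasp_force: 58.8
```

send_rows:
  rows:
    - {"x":0,"y":0,"z":0,"wx":0,"wy":0,"wz":-0.12,"hand":-1}
    - {"x":0.035,"y":0.1,"z":0,"wx":0,"wy":0,"wz":0,"hand":-1}
    - {"x":0,"y":0.2,"z":0,"wx":0,"wy":0,"wz":0,"hand":-1}
    - {"x":0,"y":0.24,"z":0,"wx":0,"wy":0,"wz":0,"hand":-1}
    - {"x":0,"y":0.24,"z":0,"wx":0,"wy":0,"wz":0,"hand":-1}
    - {"x":0,"y":0.24,"z":0,"wx":0,"wy":0,"wz":0,"hand":-1}
    - {"x":0,"y":0.24,"z":0,"wx":0,"wy":0,"wz":0,"hand":-1}
    - {"x":0,"y":0.24,"z":0,"wx":0,"wy":0,"wz":0,"hand":-1}
    - {"x":0,"y":0.24,"z":0,"wx":0,"wy":0,"wz":0,"hand":-1}
    - {"x":0,"y":0.24,"z":0,"wx":0,"wy":0,"wz":0,"hand":-1}

```text
time: 13.63
tool_pos: [0.4066, 0.0458, 0.2995]
tool_rot: [-0.0, 0.003, 1.0, 0.0]
contact_force: [1.3, -0.2, -0.8]
gripper_width: 0.215
grasp_force: 58.8
```

send_rows:
  rows:
    - {"x":0,"y":0.24,"z":0,"wx":0,"wy":0,"wz":0,"hand":-1}
    - {"x":0,"y":0.24,"z":0,"wx":0,"wy":0,"wz":0,"hand":-1}
    - {"x":0,"y":0.24,"z":0,"wx":0,"wy":0,"wz":0,"hand":-1}
    - {"x":0,"y":0.24,"z":0,"wx":0,"wy":0,"wz":0,"hand":-1}
    - {"x":0,"y":0.24,"z":0,"wx":0,"wy":0,"wz":0,"hand":-1}
    - {"x":0,"y":0.24,"z":0,"wx":0,"wy":0,"wz":0,"hand":-1}
    - {"x":0,"y":0.24,"z":0,"wx":0,"wy":0,"wz":0,"hand":-1}
    - {"x":0,"y":0.24,"z":0,"wx":0,"wy":0,"wz":0,"hand":-1}
    - {"x":0,"y":0.2,"z":0,"wx":0,"wy":0,"wz":0,"hand":-1}
    - {"x":0,"y":0.1,"z":0,"wx":0,"wy":0,"wz":0,"hand":-1}

```text
time: 14.47
tool_pos: [0.4079, 0.3798, 0.2988]
tool_rot: [-0.001, 0.001, 1.0, -0.0]
contact_force: [0.4, -1.0, 0.1]
gripper_width: 0.212
grasp_force: 58.8
```

```bash
python3 - <<'E'
from h import *
t=grab_frame("top"); cv2.imwrite("pics/t3.png",t); s=grab_frame("side"); cv2.imwrite("pics/s3.png",s)
st=manip.state();print(st["tool_pos"],st["tool_rot"],proj("side",st["tool_pos"]),proj("top",st["tool_pos"]))
cv2.imwrite("pics/v3.png",np.hstack([cv2.resize(t[140:290,90:250],(400,375)),cv2.resize(s[20:220,190:350],(300,375),interpolation=cv2.INTER_CUBIC)]))
E
```

```text
[0.40826232 0.37842385 0.29891596] [-1.03298312e-03  1.02735513e-03  9.99998636e-01 -7.78753197e-04] [267.14642286  73.99002402] [127.47188141 204.80442438]
```

View pics/v3.png

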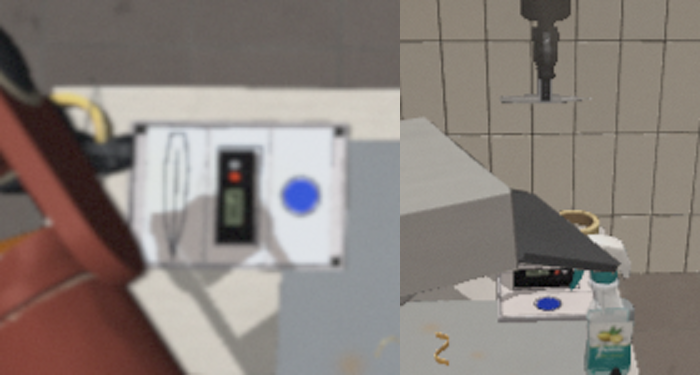

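The tweezers hang level and centred in the grip: they span about x 243 to 292 in the side view and the TCP projects at 267. Lowering onto the left card.

send_rows:
  rows:
    - {"x":0.02,"y":0.12,"z":0.1,"wx":0,"wy":0,"wz":0,"hand":-1}
    - {"x":0,"y":0,"z":0.22,"wx":0,"wy":0,"wz":0,"hand":-1}
    - {"x":0,"y":0,"z":0.22,"wx":0,"wy":0,"wz":0,"hand":-1}
    - {"x":0,"y":0,"z":0.22,"wx":0,"wy":0,"wz":0,"hand":-1}
    - {"x":0,"y":0,"z":0.22,"wx":0,"wy":0,"wz":0,"hand":-1}
    - {"x":0,"y":0,"z":0.22,"wx":0,"wy":0,"wz":0,"hand":-1}
    - {"x":0,"y":0,"z":0.22,"wx":0,"wy":0,"wz":0,"hand":-1}
    - {"x":0,"y":0,"z":0.22,"wx":0,"wy":0,"wz":0,"hand":-1}
    - {"x":0,"y":0,"z":0.1,"wx":0,"wy":0,"wz":0,"hand":-1}
    - {"x":0,"y":0,"z":0,"wx":0,"wy":0,"wz":0,"hand":-1}

```text
time: 15.4
tool_pos: [0.4031, 0.391, 0.034]
tool_rot: [-0.004, 0.003, 1.0, -0.003]
contact_force: [0.5, -0.2, -1.1]
gripper_width: 0.215
grasp_force: 58.9
```

send_rows:
  rows:
    - {"x":0,"y":0,"z":0,"wx":0,"wy":0,"wz":0,"hand":-1}
    - {"x":0,"y":0,"z":0,"wx":0,"wy":0,"wz":0,"hand":-1}
    - {"x":0,"y":0,"z":0,"wx":0,"wy":0,"wz":0,"hand":-1}
    - {"x":0,"y":0,"z":0,"wx":0,"wy":0,"wz":0,"hand":-1}
    - {"x":0,"y":0,"z":0,"wx":0,"wy":0,"wz":0,"hand":-1}
    - {"x":0,"y":0,"z":0,"wx":0,"wy":0,"wz":0,"hand":-1}
    - {"x":0,"y":0,"z":0,"wx":0,"wy":0,"wz":0,"hand":-1}
    - {"x":0,"y":0,"z":0,"wx":0,"wy":0,"wz":0,"hand":-1}
    - {"x":0,"y":0,"z":0,"wx":0,"wy":0,"wz":0,"hand":-1}
    - {"x":0,"y":0,"z":0,"wx":0,"wy":0,"wz":0,"hand":-1}

```text
time: 16.23
tool_pos: [0.406, 0.3951, 0.0392]
tool_rot: [-0.0, 0.002, 1.0, -0.0]
contact_force: [1.1, -0.0, -1.4]
gripper_width: 0.215
grasp_force: 58.9
```

send_rows:
  rows:
    - {"x":0,"y":0.01,"z":0.06,"wx":0,"wy":0,"wz":0,"hand":-1}
    - {"x":0,"y":0,"z":0.06,"wx":0,"wy":0,"wz":0,"hand":-1}
    - {"x":0,"y":0,"z":0.04,"wx":0,"wy":0,"wz":0,"hand":-1}
    - {"x":0,"y":0,"z":0.03,"wx":0,"wy":0,"wz":0,"hand":-1}
    - {"x":0,"y":0,"z":0.02,"wx":0,"wy":0,"wz":0,"hand":-1}
    - {"x":0,"y":0,"z":0.015,"wx":0,"wy":0,"wz":0,"hand":-1}
    - {"x":0,"y":0,"z":0,"wx":0,"wy":0,"wz":0,"hand":-1}
    - {"x":0,"y":0,"z":0,"wx":0,"wy":0,"wz":0,"hand":-1}
    - {"x":0,"y":0,"z":0,"wx":0,"wy":0,"wz":0,"hand":-1}
    - {"x":0,"y":0,"z":0,"wx":0,"wy":0,"wz":0,"hand":-1}

```text
time: 17.07
tool_pos: [0.4062, 0.3967, 0.0057]
tool_rot: [0.0, 0.002, 1.0, 0.0]
contact_force: [-0.6, -0.3, -0.6]
gripper_width: 0.215
grasp_force: 58.9
```

send_rows:
  rows:
    - {"x":0,"y":0,"z":0.005,"wx":0,"wy":0,"wz":0,"hand":-1}
    - {"x":0,"y":0,"z":0,"wx":0,"wy":0,"wz":0,"hand":-0.3}
    - {"x":0,"y":0,"z":0,"wx":0,"wy":0,"wz":0,"hand":-0.1}
    - {"x":0,"y":0,"z":0,"wx":0,"wy":0,"wz":0,"hand":-0.1}
    - {"x":0,"y":0,"z":0,"wx":0,"wy":0,"wz":0,"hand":-0.1}
    - {"x":0,"y":0,"z":-0.1,"wx":0,"wy":0,"wz":0,"hand":-0.1}
    - {"x":0,"y":0,"z":-0.25,"wx":0,"wy":0,"wz":0,"hand":-0.1}
    - {"x":0,"y":0,"z":-0.25,"wx":0,"wy":0,"wz":0,"hand":-0.1}
    - {"x":0,"y":0,"z":-0.25,"wx":0,"wy":0,"wz":0,"hand":-0.1}
    - {"x":0,"y":0,"z":-0.25,"wx":0,"wy":0,"wz":0,"hand":-0.1}

```text
time: 17.9
tool_pos: [0.4057, 0.3963, 0.1714]
tool_rot: [-0.0, 0.002, 1.0, -0.0]
contact_force: [1.3, 0.7, -0.5]
gripper_width: 0.449
grasp_force: 0.0
```

send_rows:
  rows:
    - {"x":0,"y":0,"z":-0.215,"wx":0,"wy":0,"wz":0.143,"hand":0.5}
    - {"x":0,"y":0,"z":-0.215,"wx":0,"wy":0,"wz":0.143,"hand":0.5}
    - {"x":0,"y":0,"z":-0.215,"wx":0,"wy":0,"wz":0.143,"hand":0.5}
    - {"x":0,"y":0,"z":-0.215,"wx":0,"wy":0,"wz":0.143,"hand":0.5}
    - {"x":0,"y":0,"z":0,"wx":0,"wy":0,"wz":0.143,"hand":0.5}
    - {"x":0,"y":0,"z":0,"wx":0,"wy":0,"wz":0.143,"hand":0.5}
    - {"x":0,"y":0,"z":0,"wx":0,"wy":0,"wz":0.143,"hand":0.5}
    - {"x":0,"y":0,"z":0,"wx":0,"wy":0,"wz":0.143,"hand":0.5}
    - {"x":0,"y":0,"z":0,"wx":0,"wy":0,"wz":0.143,"hand":0.5}
    - {"x":0,"y":0,"z":0,"wx":0,"wy":0,"wz":0.143,"hand":0.5}

```text
time: 18.73
tool_pos: [0.406, 0.3965, 0.2987]
tool_rot: [-0.0, 0.537, 0.844, -0.0]
contact_force: [-0.4, -0.5, -0.3]
gripper_width: 0.751
grasp_force: 0.0
```

send_rows:
  rows:
    - {"x":0,"y":0,"z":0,"wx":0,"wy":0,"wz":0.143,"hand":0.5}
    - {"x":0,"y":0,"z":0,"wx":0,"wy":0,"wz":0.143,"hand":0.5}
    - {"x":0,"y":0,"z":0,"wx":0,"wy":0,"wz":0.143,"hand":0.5}
    - {"x":0,"y":0,"z":0,"wx":0,"wy":0,"wz":0.143,"hand":0.5}
    - {"x":-0.1,"y":0,"z":0,"wx":0,"wy":0,"wz":0,"hand":0.5}
    - {"x":-0.24,"y":0.1,"z":0,"wx":0,"wy":0,"wz":0,"hand":0.5}
    - {"x":-0.24,"y":0.1,"z":0,"wx":0,"wy":0,"wz":0,"hand":0.5}
    - {"x":-0.24,"y":0.1,"z":0,"wx":0,"wy":0,"wz":0,"hand":0.5}
    - {"x":-0.24,"y":0.1,"z":0,"wx":0,"wy":0,"wz":0,"hand":0.5}
    - {"x":-0.24,"y":0.07,"z":0,"wx":0,"wy":0,"wz":0,"hand":0.5}

```text
time: 19.57
tool_pos: [0.4758, 0.1994, 0.2988]
tool_rot: [0.0, 0.709, 0.705, 0.0]
contact_force: [0.4, -0.2, 0.2]
gripper_width: 0.749
grasp_force: 0.0
```

send_rows:
  rows:
    - {"x":-0.24,"y":0,"z":0,"wx":0,"wy":0,"wz":0,"hand":0.5}
    - {"x":-0.24,"y":0,"z":0,"wx":0,"wy":0,"wz":0,"hand":0.5}
    - {"x":-0.24,"y":0,"z":0,"wx":0,"wy":0,"wz":0,"hand":0.5}
    - {"x":-0.24,"y":0,"z":0,"wx":0,"wy":0,"wz":0,"hand":0.5}
    - {"x":-0.24,"y":0,"z":0,"wx":0,"wy":0,"wz":0,"hand":0.5}
    - {"x":-0.24,"y":0,"z":0,"wx":0,"wy":0,"wz":0,"hand":0.5}
    - {"x":-0.14,"y":0,"z":0,"wx":0,"wy":0,"wz":0,"hand":0.5}
    - {"x":0,"y":0,"z":0,"wx":0,"wy":0,"wz":0,"hand":0.5}
    - {"x":0,"y":0,"z":0,"wx":0,"wy":0,"wz":0,"hand":0.5}
    - {"x":0,"y":0,"z":0,"wx":0,"wy":0,"wz":0,"hand":0.5}

```text
time: 20.4
tool_pos: [0.4737, -0.0354, 0.2988]
tool_rot: [-0.0, 0.709, 0.705, 0.0]
contact_force: [-0.2, -0.7, 0.7]
gripper_width: 0.751
grasp_force: 0.0
```

```bash
python3 - <<'E'
from h import *
t=grab_frame("top"); cv2.imwrite("pics/t4.png",t); s=grab_frame("side"); cv2.imwrite("pics/s4.png",s)
print(manip.state()["tool_pos"])
h=cv2.cvtColor(s,cv2.COLOR_BGR2HSV); d=blob((h[...,0]>100)&(h[...,0]<130)&(h[...,1]>120),(290,215,320,250)); print(d[:2],onz("side",d[0],.042))
yy,xx=np.nonzero(blob(h[...,2]<60,(296,212,316,228))[2]); print("cap",xx.mean(),yy.mean(), xx[yy<yy.min()+3].mean(), yy.min())
cv2.imwrite("pics/v4.png",np.hstack([cv2.resize(t[170:260,130:240],(490,400),interpolation=cv2.INTER_CUBIC),cv2.resize(s[150:310,230:350],(300,400),interpolation=cv2.INTER_CUBIC)]))
E
```

```text
[ 0.47375588 -0.03482948  0.29880701]
(array([304.2247191 , 230.21348315]), array([299, 226,  12,   9,  89], dtype=int32)) [ 0.47898584 -0.04346505  0.042     ]
cap 304.56060606060606 222.13636363636363 304.5 216
```

View pics/v4.png

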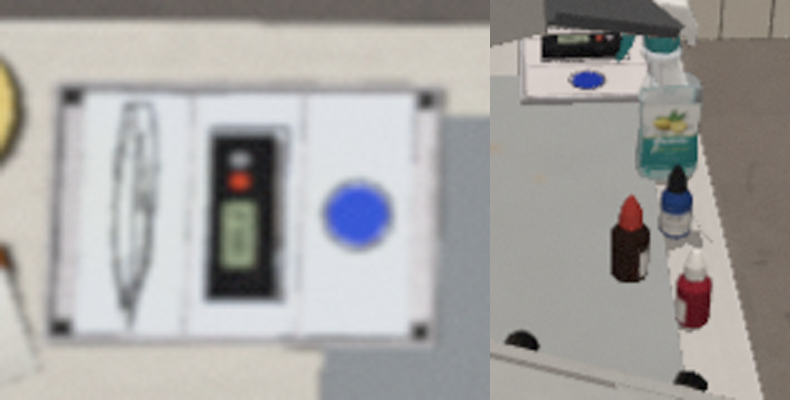

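Tweezers and thermometer both sit on their pictures, and the blue bottle has not moved (304,230 in the side view). Descending on it.

send_rows:
  rows:
    - {"x":-0.02,"y":0.02,"z":0.2,"wx":0,"wy":0,"wz":0,"hand":0.5}
    - {"x":0,"y":0,"z":0.2,"wx":0,"wy":0,"wz":0,"hand":0.5}
    - {"x":0,"y":0,"z":0.2,"wx":0,"wy":0,"wz":0,"hand":0.5}
    - {"x":0,"y":0,"z":0.2,"wx":0,"wy":0,"wz":0,"hand":0.5}
    - {"x":0,"y":0,"z":0.15,"wx":0,"wy":0,"wz":0,"hand":0.5}
    - {"x":0,"y":0,"z":0.1,"wx":0,"wy":0,"wz":0,"hand":0.5}
    - {"x":0,"y":0,"z":0,"wx":0,"wy":0,"wz":0,"hand":0.5}
    - {"x":0,"y":0,"z":0,"wx":0,"wy":0,"wz":0,"hand":0.5}
    - {"x":0,"y":0,"z":0,"wx":0,"wy":0,"wz":0,"hand":0.5}
    - {"x":0,"y":0,"z":0,"wx":0,"wy":0,"wz":0,"hand":0.5}

```text
time: 21.33
tool_pos: [0.478, -0.0388, 0.1434]
tool_rot: [0.001, 0.709, 0.705, 0.001]
contact_force: [-0.8, -0.6, 0.7]
gripper_width: 0.75
grasp_force: 0.0
```

send_rows:
  rows:
    - {"x":0,"y":0,"z":0.1,"wx":0,"wy":0,"wz":0,"hand":0.5}
    - {"x":0,"y":0,"z":0.12,"wx":0,"wy":0,"wz":0,"hand":0.5}
    - {"x":0,"y":0,"z":0.12,"wx":0,"wy":0,"wz":0,"hand":0.5}
    - {"x":0,"y":0,"z":0.12,"wx":0,"wy":0,"wz":0,"hand":0.5}
    - {"x":0,"y":0,"z":0.12,"wx":0,"wy":0,"wz":0,"hand":0.5}
    - {"x":0,"y":0,"z":0.12,"wx":0,"wy":0,"wz":0,"hand":0.5}
    - {"x":0,"y":0,"z":0.06,"wx":0,"wy":0,"wz":0,"hand":0.5}
    - {"x":0,"y":0,"z":0.02,"wx":0,"wy":0,"wz":0,"hand":0.5}
    - {"x":0,"y":0,"z":0,"wx":0,"wy":0,"wz":0,"hand":0.5}
    - {"x":0,"y":0,"z":0,"wx":0,"wy":0,"wz":0,"hand":0.5}

```text
time: 22.17
tool_pos: [0.4778, -0.0391, 0.0256]
tool_rot: [0.001, 0.709, 0.705, 0.001]
contact_force: [0.0, 0.5, -0.6]
gripper_width: 0.75
grasp_force: 0.0
```

send_rows:
  rows:
    - {"x":0,"y":0,"z":0,"wx":0,"wy":0,"wz":0,"hand":0.2}
    - {"x":0,"y":0,"z":0,"wx":0,"wy":0,"wz":0,"hand":0}
    - {"x":0,"y":0,"z":0,"wx":0,"wy":0,"wz":0,"hand":-0.1}
    - {"x":0,"y":0,"z":0,"wx":0,"wy":0,"wz":0,"hand":-0.2}
    - {"x":0,"y":0,"z":0,"wx":0,"wy":0,"wz":0,"hand":-0.4}
    - {"x":0,"y":0,"z":0,"wx":0,"wy":0,"wz":0,"hand":-1}
    - {"x":0,"y":0,"z":0,"wx":0,"wy":0,"wz":0,"hand":-1}
    - {"x":0,"y":0,"z":0,"wx":0,"wy":0,"wz":0,"hand":-1}
    - {"x":0,"y":0,"z":0,"wx":0,"wy":0,"wz":0,"hand":-1}
    - {"x":0,"y":0,"z":0,"wx":0,"wy":0,"wz":0,"hand":-1}

```text
time: 23.0
tool_pos: [0.4776, -0.0391, 0.0252]
tool_rot: [0.001, 0.709, 0.705, 0.0]
contact_force: [-0.5, 0.5, 5.2]
gripper_width: 0.369
grasp_force: 59.6
```

send_rows:
  rows:
    - {"x":0,"y":0,"z":-0.08,"wx":0,"wy":0,"wz":0,"hand":-1}
    - {"x":0,"y":0,"z":-0.14,"wx":0,"wy":0,"wz":0,"hand":-1}
    - {"x":0,"y":0,"z":-0.21,"wx":0,"wy":0,"wz":0,"hand":-1}
    - {"x":0,"y":0,"z":-0.21,"wx":0,"wy":0,"wz":0,"hand":-1}
    - {"x":0,"y":0,"z":-0.21,"wx":0,"wy":0,"wz":0,"hand":-1}
    - {"x":0,"y":0,"z":-0.21,"wx":0,"wy":0,"wz":0,"hand":-1}
    - {"x":0,"y":0,"z":-0.21,"wx":0,"wy":0,"wz":0,"hand":-1}
    - {"x":0,"y":0,"z":-0.21,"wx":0,"wy":0,"wz":0,"hand":-1}
    - {"x":0,"y":0,"z":-0.21,"wx":0,"wy":0,"wz":0,"hand":-1}
    - {"x":0,"y":0,"z":-0.21,"wx":0,"wy":0,"wz":0,"hand":-1}

```text
time: 23.83
tool_pos: [0.476, -0.0387, 0.3099]
tool_rot: [-0.001, 0.709, 0.705, -0.0]
contact_force: [0.7, -0.6, -0.1]
gripper_width: 0.372
grasp_force: 59.4
```

send_rows:
  rows:
    - {"x":0.1,"y":0,"z":0,"wx":0,"wy":0,"wz":0,"hand":-1}
    - {"x":0.18,"y":0,"z":0,"wx":0,"wy":0,"wz":0,"hand":-1}
    - {"x":0.22,"y":0,"z":0,"wx":0,"wy":0,"wz":0,"hand":-1}
    - {"x":0.22,"y":0,"z":0,"wx":0,"wy":0,"wz":0,"hand":-1}
    - {"x":0.22,"y":-0.1,"z":0,"wx":0,"wy":0,"wz":0,"hand":-1}
    - {"x":0.22,"y":-0.1,"z":0,"wx":0,"wy":0,"wz":0,"hand":-1}
    - {"x":0.22,"y":-0.1,"z":0,"wx":0,"wy":0,"wz":0,"hand":-1}
    - {"x":0.22,"y":-0.1,"z":0,"wx":0,"wy":0,"wz":0,"hand":-1}
    - {"x":0.2,"y":-0.08,"z":0,"wx":0,"wy":0,"wz":0,"hand":-1}
    - {"x":0.17,"y":0,"z":0,"wx":0,"wy":0,"wz":0,"hand":-1}

```text
time: 24.67
tool_pos: [0.4044, 0.2589, 0.3087]
tool_rot: [-0.0, 0.709, 0.706, -0.0]
contact_force: [0.5, 0.4, 0.5]
gripper_width: 0.367
grasp_force: 59.5
```

send_rows:
  rows:
    - {"x":0,"y":0,"z":0.1,"wx":0,"wy":0,"wz":0,"hand":-1}
    - {"x":0,"y":0,"z":0.2,"wx":0,"wy":0,"wz":0,"hand":-1}
    - {"x":0,"y":0,"z":0.22,"wx":0,"wy":0,"wz":0,"hand":-1}
    - {"x":0,"y":0,"z":0.22,"wx":0,"wy":0,"wz":0,"hand":-1}
    - {"x":0,"y":0,"z":0.2,"wx":0,"wy":0,"wz":0,"hand":-1}
    - {"x":0,"y":0,"z":0.15,"wx":0,"wy":0,"wz":0,"hand":-1}
    - {"x":0,"y":0,"z":0.1,"wx":0,"wy":0,"wz":0,"hand":-1}
    - {"x":0,"y":0,"z":0,"wx":0,"wy":0,"wz":0,"hand":-1}
    - {"x":0,"y":0,"z":0,"wx":0,"wy":0,"wz":0,"hand":-1}
    - {"x":0,"y":0,"z":0,"wx":0,"wy":0,"wz":0,"hand":-1}

```text
time: 25.5
tool_pos: [0.4072, 0.2573, 0.1318]
tool_rot: [0.0, 0.709, 0.705, 0.001]
contact_force: [0.2, 0.6, 0.7]
gripper_width: 0.372
grasp_force: 59.5
```

```bash
python3 - <<'E'
from h import *
s=grab_frame("side"); cv2.imwrite("pics/s5.png",s); t=grab_frame("top"); cv2.imwrite("pics/t5.png",t)
st=manip.state();print(st["tool_pos"],st["tool_rot"],proj("side",st["tool_pos"]))
cv2.imwrite("pics/v5.png",np.hstack([cv2.resize(t[170:260,130:240],(490,400)),cv2.resize(s[90:210,230:320],(300,400),interpolation=cv2.INTER_CUBIC)]))
E
```

```text
[0.40771545 0.25754566 0.1326448 ] [5.52056245e-04 7.09426856e-01 7.04777432e-01 1.41538799e-03] [269.13418551 143.89365915]
```

View pics/v5.png

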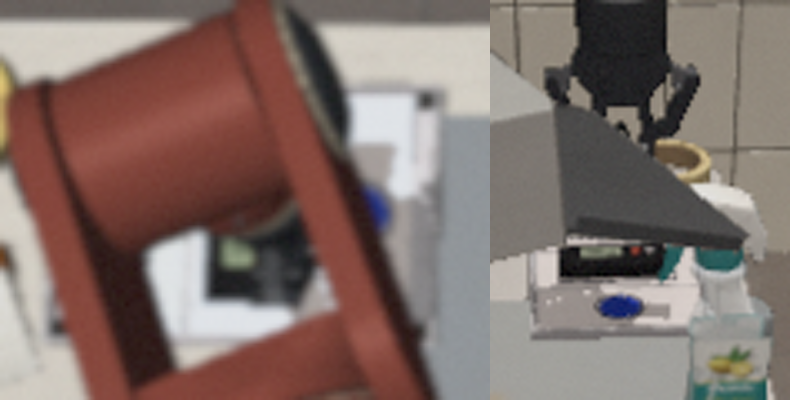

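Side view: the bottle is hidden behind the grey panel, and the disc is free at crop (620,306). Lowering now.

send_rows:
  rows:
    - {"x":-0.003,"y":-0.013,"z":0.1,"wx":0,"wy":0,"wz":0,"hand":-1}
    - {"x":0,"y":0,"z":0.14,"wx":0,"wy":0,"wz":0,"hand":-1}
    - {"x":0,"y":0,"z":0.14,"wx":0,"wy":0,"wz":0,"hand":-1}
    - {"x":0,"y":0,"z":0.1,"wx":0,"wy":0,"wz":0,"hand":-1}
    - {"x":0,"y":0,"z":0.08,"wx":0,"wy":0,"wz":0,"hand":-1}
    - {"x":0,"y":0,"z":0.05,"wx":0,"wy":0,"wz":0,"hand":-1}
    - {"x":0,"y":0,"z":0.03,"wx":0,"wy":0,"wz":0,"hand":-1}
    - {"x":0,"y":0,"z":0,"wx":0,"wy":0,"wz":0,"hand":-1}
    - {"x":0,"y":0,"z":0,"wx":0,"wy":0,"wz":0,"hand":-1}
    - {"x":0,"y":0,"z":0,"wx":0,"wy":0,"wz":0,"hand":-1}

```text
time: 26.43
tool_pos: [0.4056, 0.2571, 0.0359]
tool_rot: [0.0, 0.709, 0.705, 0.001]
contact_force: [0.2, 0.3, -0.0]
gripper_width: 0.37
grasp_force: 59.5
```

```bash
python3 - <<'E'
from h import *
s=grab_frame("side"); cv2.imwrite("pics/s6.png",s)
print(manip.state()["tool_pos"],manip.state()["contact_force"])
h=cv2.cvtColor(s,cv2.COLOR_BGR2HSV); m=(h[...,0]>100)&(h[...,0]<130)&(h[...,1]>120)
c,st,_=blob(m,(250,130,290,200)); print(c,st)
E
```

```text
[0.40552943 0.25702501 0.03590689] [ 0.00750662 -0.17047862 -0.17313696]
[268.34375 168.625  ] [264 165  10   8  64]
```

send_rows:
  rows:
    - {"x":0,"y":0,"z":0.02,"wx":0,"wy":0,"wz":0,"hand":-1}
    - {"x":0,"y":0,"z":0.012,"wx":0,"wy":0,"wz":0,"hand":-1}
    - {"x":0,"y":0,"z":0.01,"wx":0,"wy":0,"wz":0,"hand":-1}
    - {"x":0,"y":0,"z":0.005,"wx":0,"wy":0,"wz":0,"hand":-1}
    - {"x":0,"y":0,"z":0,"wx":0,"wy":0,"wz":0,"hand":-1}
    - {"x":0,"y":0,"z":0,"wx":0,"wy":0,"wz":0,"hand":-1}
    - {"x":0,"y":0,"z":0,"wx":0,"wy":0,"wz":0,"hand":-1}
    - {"x":0,"y":0,"z":0,"wx":0,"wy":0,"wz":0,"hand":-1}
    - {"x":0,"y":0,"z":0,"wx":0,"wy":0,"wz":0,"hand":-1}
    - {"x":0,"y":0,"z":0,"wx":0,"wy":0,"wz":0,"hand":-1}

```text
time: 27.32
tool_pos: [0.4047, 0.2567, 0.0282]
tool_rot: [-0.0, 0.709, 0.705, -0.0]
contact_force: [-1.5, -0.7, 5.8]
gripper_width: 0.367
grasp_force: 60.3
```

Contact at 5.8 N, so the bottle is standing on the floor. Releasing.

send_rows:
  rows:
    - {"x":0,"y":0,"z":0,"wx":0,"wy":0,"wz":0,"hand":-0.2}
    - {"x":0,"y":0,"z":0,"wx":0,"wy":0,"wz":0,"hand":0}
    - {"x":0,"y":0,"z":0,"wx":0,"wy":0,"wz":0,"hand":0.3}
    - {"x":0,"y":0,"z":0,"wx":0,"wy":0,"wz":0,"hand":0.4}
    - {"x":0,"y":0,"z":0,"wx":0,"wy":0,"wz":0,"hand":0.4}
    - {"x":0,"y":0,"z":0,"wx":0,"wy":0,"wz":0,"hand":0.4}
    - {"x":0,"y":0,"z":0,"wx":0,"wy":0,"wz":0,"hand":0.4}
    - {"x":0,"y":0,"z":-0.05,"wx":0,"wy":0,"wz":0,"hand":0.4}
    - {"x":0,"y":0,"z":-0.1,"wx":0,"wy":0,"wz":0,"hand":0.4}
    - {"x":0,"y":0,"z":-0.2,"wx":0,"wy":0,"wz":0,"hand":0.4}

```text
time: 28.15
tool_pos: [0.4019, 0.2554, 0.0777]
tool_rot: [-0.001, 0.709, 0.705, -0.004]
contact_force: [0.3, -0.2, 0.1]
gripper_width: 0.703
grasp_force: 0.0
```

send_rows:
  rows:
    - {"x":0,"y":0,"z":-0.2,"wx":0,"wy":0,"wz":0,"hand":0.4}
    - {"x":0,"y":0,"z":-0.24,"wx":0,"wy":0,"wz":0,"hand":0.4}
    - {"x":0,"y":0,"z":-0.24,"wx":0,"wy":0,"wz":0,"hand":0.4}
    - {"x":0,"y":0,"z":-0.24,"wx":0,"wy":0,"wz":0,"hand":0.4}
    - {"x":0,"y":0,"z":-0.24,"wx":0,"wy":0,"wz":0,"hand":0.4}
    - {"x":0,"y":0,"z":-0.24,"wx":0,"wy":0,"wz":0,"hand":0.4}
    - {"x":0.24,"y":0,"z":0,"wx":0,"wy":0,"wz":0,"hand":0.4}
    - {"x":0.24,"y":0,"z":0,"wx":0,"wy":0,"wz":0,"hand":0.4}
    - {"x":0.24,"y":0,"z":0,"wx":0,"wy":0,"wz":0,"hand":0.4}
    - {"x":0.24,"y":0,"z":0,"wx":0,"wy":0,"wz":0,"hand":0.4}

```text
time: 28.98
tool_pos: [0.4055, 0.4022, 0.2915]
tool_rot: [0.0, 0.71, 0.705, 0.001]
contact_force: [-0.0, -0.5, -0.2]
gripper_width: 0.695
grasp_force: 0.0
```

send_rows:
  rows:
    - {"x":0.24,"y":0,"z":0,"wx":0,"wy":0,"wz":0,"hand":0.4}
    - {"x":0.24,"y":0,"z":0,"wx":0,"wy":0,"wz":0,"hand":0.4}
    - {"x":0.24,"y":0,"z":0,"wx":0,"wy":0,"wz":0,"hand":0.4}
    - {"x":0.24,"y":0,"z":0,"wx":0,"wy":0,"wz":0,"hand":0.4}
    - {"x":0,"y":-0.2,"z":0,"wx":0,"wy":0,"wz":0,"hand":0.4}
    - {"x":0,"y":-0.2,"z":0,"wx":0,"wy":0,"wz":0,"hand":0.4}
    - {"x":0,"y":-0.2,"z":0,"wx":0,"wy":0,"wz":0,"hand":0.4}
    - {"x":0,"y":-0.2,"z":0,"wx":0,"wy":0,"wz":0,"hand":0.4}
    - {"x":0,"y":0,"z":0,"wx":0,"wy":0,"wz":0,"hand":0.4}
    - {"x":0,"y":0,"z":0,"wx":0,"wy":0,"wz":0,"hand":0.4}

```text
time: 29.82
tool_pos: [0.2854, 0.5457, 0.2911]
tool_rot: [0.0, 0.709, 0.706, 0.001]
contact_force: [-0.0, -0.3, 0.1]
gripper_width: 0.699
grasp_force: 0.0
```

```bash
python3 - <<'E'
from h import *
t=grab_frame("top"); cv2.imwrite("pics/t7.png",t); s=grab_frame("side"); cv2.imwrite("pics/s7.png",s)
h=cv2.cvtColor(t,cv2.COLOR_BGR2HSV); hs=cv2.cvtColor(s,cv2.COLOR_BGR2HSV)
ct=blob(h[...,2]<65,(200,205,225,232)); cs=blob(hs[...,2]<60,(258,140,282,172)); print("cap",ct[:2],cs[:2],onz("top",ct[0],.084),tri(ct[0],cs[0]))
b=blob((hs[...,0]>100)&(hs[...,0]<130)&(hs[...,1]>120),(255,140,285,200)); print("body",b[:2])
cv2.imwrite("pics/v7.png",np.hstack([cv2.resize(t[170:260,130:240],(490,400),interpolation=cv2.INTER_CUBIC),cv2.resize(s[130:250,240:330],(300,400),interpolation=cv2.INTER_CUBIC)]))
# tweezers: before/after change on its card
a=cv2.imread("pics/top0.png").astype(int); d=(abs(a-t.astype(int)).sum(2)>60); z=np.zeros_like(d); z[194:244,148:173]=d[194:244,148:173]
ys,xs=np.nonzero(z); W=np.array([onz("top",p,.009)[:2] for p in zip(xs,ys)])*1000
print(len(xs),cv2.minAreaRect(W.astype(np.float32)),cv2.fitLine(W.astype(np.float32),cv2.DIST_L2,0,.01,.01).ravel())
E
```

```text
cap (array([206.12820513, 217.12820513]), array([203, 214,   7,   7,  39], dtype=int32)) (array([271.8125    , 162.35096154]), array([258, 155,  24,  17, 208], dtype=int32)) [0.40129504 0.25291889 0.084     ] (array([0.40904747, 0.25498681, 0.07213888]), np.float64(0.013527838412043003))
body (array([267.97183099, 170.57746479]), array([262, 167,  12,   8,  71], dtype=int32))
155 ((408.6381530761719, 397.138916015625), (125.3656997680664, 22.113325119018555), 2.202249765396118) [9.9988067e-01 1.5447065e-02 4.1222104e+02 3.9466626e+02]
```

View pics/v7.png

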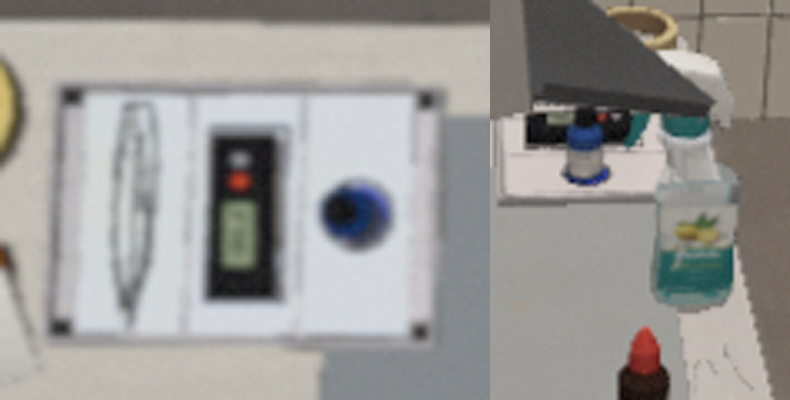

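All three items sit on their own pictures: thermometer and tweezers are about 4 mm off centre, the bottle about 6 mm, standing on the disc. The arm is clear and the bystanders I can see have not moved.

```bash
python3 -c "
from plant import job_done
print(job_done())"
```

```text
the job is handed in; nothing more can be done
None
```

I handed the job in at about 30 s of the 69 s allowed; the thermometer, tweezers and upright blue bottle each rest on their own card, measured within about 6 mm of centre (limit 12 mm), but the hand-in returned no verdict.

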